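Bolt the reagent lock box

ROBOT

A 7-joint arm with a two-finger parallel gripper is mounted at the origin on the work surface. World frame = base frame: x ahead of the robot, y to its left, z up, the work surface at z = 0. Lengths are in m, angles in rad, forces in N, time in s.
With the tool pointing down it reaches from about 0.425 to 1.025 m from the base axis. Payload 3.6 kg.
Tool frame: the origin (TCP) lies at the very end of the fingers, on their centre line; the grasp point (between the pads) lies 19 mm behind it; z points along the fingers, y is the line along which they close (so a half turn about z gives the same grasp; the last joint's range is limited). The gripper opens to 85 mm and grips with 20 to 120 N. Pads are 22 mm wide; open, the fingers measure 114 mm over their backs; the gripper's body (76 mm by 85 mm) begins 54 mm behind the grasp point. The pads swing forward as they close: fully open they stand 13 mm farther back than shut.
Start: joints at [-1.254, 0.591, 0.048, 1.609, -0.033, 0.943, -0.034], TCP at [0.29, 0.665, 0.231] pointing down, gripper open.
Joint ranges: [-2.69, 2.69], [-0.47, 2.24], [-1.27, 1.36], [0.19, 2.51], [-1.53, 4.68], [0.08, 2.07], [-3.09, 3.09]. Speed limits (rad/s): [2.57, 2.57, 3.14, 3.14, 3.14, 3.14, 3.14].

INTERFACE

Orientations are given as a unit quaternion [w, x, y, z].
In Python, from rig import ctrl gives the robot as it stands. The module is installed in compiled form; this text tells all that it offers.
- The arm moves only by the shell command python3 -m handwheel 'ROWS' [OPENING] [FORCE]. ROWS is JSON, a list of rows, each an object with "slide": the shift along the tool's x, y, z in mm, a list of three; "twist": the turn about the tool's z in degrees. In form: [{"slide": [tx, ty, tz], "twist": twist}, ...]. A call has 1 to 8 rows; each row shifts and turns the commanded pose from where the row before left it, along the tool's axes as they then stand; what a row does not reach is not made up. A row lasts 1/10 s, in which the tool goes at most 50 mm and 8.59 degrees, less where a joint would pass 70% of its speed; a pose out of reach is approached as far as the arm can. A call is refused whole if a number of a shift passes 50 or a number of a turn 8.59, either way. A call with a gripper value outside its range is refused whole. OPENING is the opening, from 0 (shut) to 1 (fully open), set as the call begins (- or left out, the last holds). The fingers move at their own pace and stop on an object; FORCE is the grip in N (left out, the last holds). Time passes only in rows, so rows that do not move let the fingers close. It gives the time, the measured TCP pose, the force, the opening and the grip force at its end, in the units of the state.
- ctrl.observe(): the state, without advancing time (a new reading comes with each control period).
- ctrl.get_image(name): name is "side" or "top"; returns the picture (480x640x3 uint8, blue, green, red); there is no depth.
- ctrl.camera_model(name): a dict with "camera_matrix" (3x3 intrinsics, pixels), "R" (3x3) and "t" (3): a world point X has camera coordinates R X + t. Camera axes: x right, y down, z forward; pixel columns grow to the right and rows downward; lengths in m; the calibration is good to about 2 mm. A picture is of the moment at which its call begins. camera_model takes no time and is no camera call.
- ctrl.finish_job(): hands the job in; it is judged then, once.
The state is a dict: "time": time; "q": joint angles; "dq": joint speeds; "joint_efforts": joint torques, N m; "tool_pos": TCP position; "eef_rot": TCP orientation; "force": force on the tool from outside, world axes, zero at the start; "ft_torque": the same for the moment, N m; "opening": finger opening in m; "grasp_force": force on a finger pad.
Only numpy, scipy, OpenCV 4.12 (cv2) and the standard library are available. Lean on these libraries where they do the work, as an engineer would, in place of code of your own. Each camera call takes 0.05 s, during which the arm holds its last target. There are 200 camera calls.

TASK

Lock up the grey reagent box: shut its blue lid fully, then lift the bolt's red-knobbed pull out of its notch, shoot the bolt through the lid's eye until it is fully home in the keeper, and swing the pull down flat into the notch there so that it cannot slide back. Let go of it at the end, and do not disturb the bottles and other things on the bench.

Things in the scene. Friction and masses are not known exactly. Their poses are not given: they have to be found in the camera images.
- lockbox: Grey steel reagent lock box, fixed to the bench, 200 (x) by 300 (y) by 92 mm high; origin at the centre of its underside, z up, front towards -x; its +y is the way the bolt is shot. A ledge along the front (x -144 to -100 mm, top at z 74) carries the bolt (axis along y at x -118, z 92). Guides round it at y -90 and 0 reach up to z 104, the brass keeper near y 70 to z 111.
- start_notch (a point): fixed to the box: in the middle, at rail-top height, of the notch where the bolt's pull lies when drawn back. The rail stands on the ledge's front edge, 6 mm thick (box x -142 to -136), top at z 98; only in its notches can the pull lie down. The other notch (14 mm wide) and the closed keeper are one brass strip, screwed on anywhere in a range of 16 mm along y: it differs each time.
- lid (a joint): Blue lid, 202 by 304 by 12 mm, hinged along the box's far (+x) top edge; rad, 0 = shut, grows as it opens, at most 1.2. The stiff hinge leaves it where it is put; a few N push it down. Shut, its top is at box z 104. A steel eye (box y 22 to 32) hangs from its front edge over the ledge (bracket top z 110 when shut): the bolt passes through it, only with the lid shut.
- lid_edge (a point): point on top of the lid, at its middle along y, 12 mm in from its front edge and 190 mm from the hinge line; its x axis points from here to the hinge, z out of the lid's top
- bolt (a joint): travel of the steel bolt (12 mm round rod) along the box's +y, in m: 0 = drawn fully back. Its tip enters the lid's eye at 0.007; it strikes the closed end of the keeper, fully home, somewhere between 0.040 and 0.056, and the home notch is then in line with the pull (3 mm to spare each way). Sliding takes 2 to 3 N.
- bolt_tip (a point): the bolt's free end, on its axis; its y axis points along the bolt (the way it is shot)
- handle (a joint): swing of the bolt's pull about the bolt's axis, in rad: 0 = lying level towards the box's -x (down in a notch), grows as the knob is raised, at most 1.4. Over the rail it cannot go below about 0.4; raised above 0.5 it slides freely over the rail. It stays where it is left.
- knob (a point): centre of the red ball knob, 19 mm across, at the end of the pull, 48 mm from the bolt's axis (the pull's steel arm is 8 mm thick). With the pull down it hangs free in front of the ledge, 92 mm above the bench. Its y axis is parallel to the bolt; its x axis points from the knob to the bolt's axis
- wash_bottle: bystander, loose: squeeze wash bottle, white, 68 mm across and 190 mm high with a red cap and bent spout; origin at the centre of its underside
- amber_bottle: bystander, loose: amber glass reagent bottle, 64 mm across, 130 mm high, black cap; origin at the centre of its underside
- white_jar: bystander, loose: white plastic jar, 70 mm across, 110 mm high, black lid; origin at the centre of its underside
- green_bottle: bystander, loose: small green bottle, 44 mm across, 100 mm high, white cap; origin at the centre of its underside
- beaker: bystander, loose: empty glass beaker, 80 mm across, 90 mm high; origin at the centre of its underside
- film_roll: bystander, loose: roll of sealing film standing on its end face, 90 mm across, 50 mm high; origin at the centre of its underside
- vial: bystander, loose: little amber vial, 24 mm across, 45 mm high, white cap; origin at the centre of its underside

How it is judged:
On the way, in this order (a step that is already met when the one before it is completed fails the run):
1. the lid is shut (value of joint lid below 0.03 rad), for 0.2 s.
2. with the lid shut, the bolt has been slid through the eye and into the keeper (value of joint lid below 0.03 rad and value of joint bolt above 0.034 m), for 0.1 s.
At the end, for the whole second after the job is handed in: The lid is shut (within 0.03 rad), the bolt is in the keeper (slid by more than 34 mm) and its pull lies down in the home notch (within 0.12 rad of level), at rest. None of the bystanders has been moved by more than 30 mm (all of step 2 and value of joint handle below 0.12 rad and velocity of joint bolt below 0.01 m/s); the robot touches nothing.
It fails at once if a bystander is moved by more than 30 mm (distance of any of wash_bottle, amber_bottle, white_jar, green_bottle, beaker, film_roll, vial from where it was at the start of the episode above 0.03 m).
It also fails if it takes over 51 s, if anything falls off the work surface, if the arm or the gripper's body presses on something with over 40 N, if the wrist force passes 120 N, or if a joint passes its speed limit or range.

## Working session

There is one attempt and no reset: what is moved stays moved. The work goes in short steps, Python scripts to look and compute and a shell command to move; the robot and the scene stay as the last step left them, time stands still between calls to the robot, and variables do not carry over. Pictures are saved under pics/ and viewed, at most 10 in all, crops included, and the job is handed in when it is done.

```bash
mkdir -p pics; python3 - <<'E'
from rig import ctrl
import cv2
for n in("side","top"):
    cv2.imwrite(f"pics/{n}0.png",ctrl.get_image(n)); m=ctrl.camera_model(n); print(n,m)
s=ctrl.observe(); print(s)
E
```

```text
side {'camera_matrix': array([[612.2835575 ,   0.        , 320.09230853],
       [  0.        , 612.2835575 , 227.62629508],
       [  0.        ,   0.        ,   1.        ]]), 'R': array([[ 0.96081295, -0.27682979,  0.0142736 ],
       [-0.20530477, -0.74527428, -0.63436283],
       [ 0.18624827,  0.60657358, -0.77290366]]), 't': array([-0.60037491,  0.1696585 ,  1.45557567])}
top {'camera_matrix': array([[543.83546625,   0.        , 315.72120795],
       [  0.        , 543.83546625, 239.17781365],
       [  0.        ,   0.        ,   1.        ]]), 'R': array([[ 0.01425649, -0.99987237,  0.0072114 ],
       [-0.99727116, -0.01474113, -0.07233901],
       [ 0.07243608, -0.00616043, -0.99735403]]), 't': array([-0.0180069 ,  0.59932473,  1.47222997])}
{'time': 0.1, 'q': array([-1.25346637,  0.59205363,  0.04832007,  1.60970532, -0.03331362,
        0.94273961, -0.03366663]), 'dq': array([-1.39353431e-05, -2.75667320e-03, -4.09393299e-04, -1.53939365e-03,
       -1.01723344e-03,  2.91684351e-03, -9.67936896e-04]), 'joint_efforts': array([ 4.94904802e-03, -5.49998832e+01,  1.55337743e+00, -1.98821479e+01,
        9.69049550e-03,  3.88973873e-03, -7.42205124e-07]), 'tool_pos': array([0.28923581, 0.66397195, 0.23023252]), 'eef_rot': array([-1.57204121e-04,  2.03928162e-01,  9.78985292e-01, -1.03844316e-03]), 'force': array([-0.42316799, -0.07324103, -0.23249258]), 'ft_torque': array([ 0.01557854, -0.00069409, -0.00763519]), 'grasp_force': 0.0, 'opening': 0.08533867678878455}
```

View pics/side0.png

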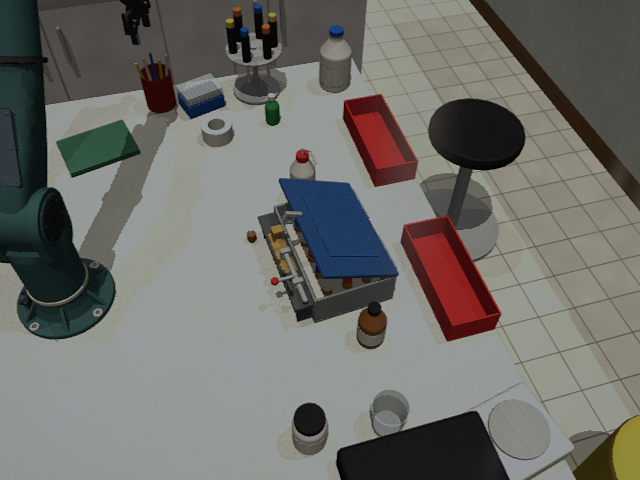

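View pics/top0.png

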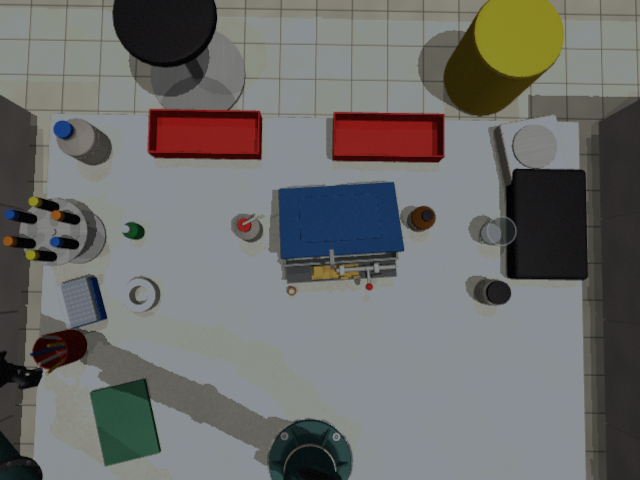

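The side view has the box near (325,255) with its lid half open, and the red knob at (275,281). The top view has the knob at (369,287), the vial at (292,291), the wash bottle at (248,228) and the amber bottle at (423,217). Next I'll enlarge both.

```bash
python3 - <<'E'
import cv2,numpy as np
a=cv2.imread("pics/top0.png")[175:305,270:430]; b=cv2.imread("pics/side0.png")[170:330,235:405]
cv2.imwrite("pics/c1.png",cv2.resize(a,None,fx=5,fy=4.6,interpolation=3)[:600] if 0 else cv2.resize(a,(720,585),interpolation=cv2.INTER_CUBIC))
cv2.imwrite("pics/c2.png",cv2.resize(b,(595,560),interpolation=cv2.INTER_CUBIC))
E
```

```text
(no output)
```

View pics/c1.png

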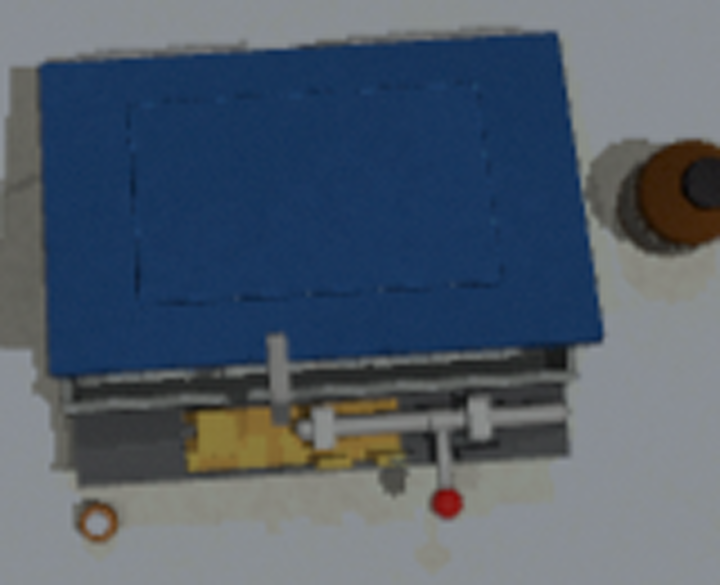

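View pics/c2.png

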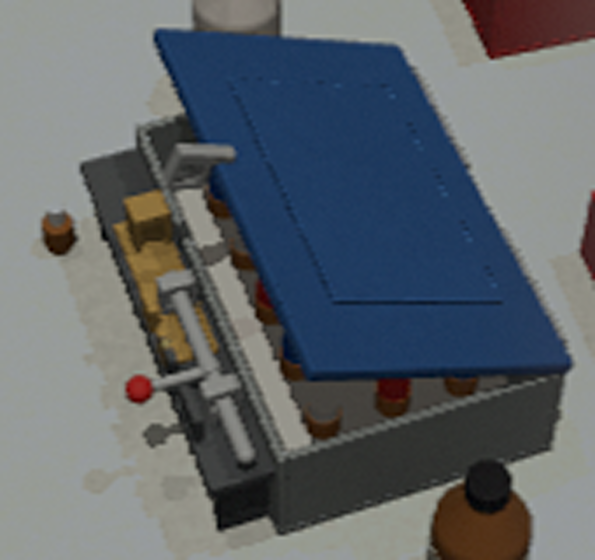

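The crops show the lid corners, the ledge corners, the knob and the guides clearly. I'll fit the box pose, lid angle and handle angle from them.

```bash
cat > h.py <<'E'
import numpy as np, json
from rig import ctrl
from scipy.spatial.transform import Rotation as Rn
def proj(n,X):
    m=ctrl.camera_model(n); c=m["R"]@X+m["t"]; p=m["camera_matrix"]@c; return p[:2]/p[2]
def b2w(b,p): # p box mm -> world m
    c,s=np.cos(b[2]),np.sin(b[2]); x,y,z=np.array(p)/1000
    return np.array([b[0]+c*x-s*y,b[1]+s*x+c*y,z])
def state():
    s=ctrl.observe(); w=s["eef_rot"]; return s,Rn.from_quat([w[1],w[2],w[3],w[0]])
def togo(b,p,rot=False):
    "tool-frame shift (mm) of TCP to box point p (mm); twist (deg) to make tool y parallel to bolt"
    s,R=state(); d=R.inv().apply(b2w(b,p)-s["tool_pos"])*1000
    by=R.inv().apply([-np.sin(b[2]),np.cos(b[2]),0]); a=np.degrees(np.arctan2(-by[0],by[1])); a=(a+90)%180-90
    c,sn=np.cos(b[2]),np.sin(b[2]); r=s["tool_pos"]-np.array([b[0],b[1],0])
    cur=np.array([c*r[0]+sn*r[1],-sn*r[0]+c*r[1],r[2]])*1000
    print("shift",d.round(1),"twist",a.round(2),"cur box",cur.round(1),"F",s["force"].round(1),"t",s["time"],"op",s["opening"])
E
python3 - <<'E'
from h import *
from scipy.optimize import least_squares
H=(101,92)
def lid(th,x,y): # x dist from hinge
    return lambda v:(H[0]-x*np.cos(v)-12*np.sin(v),y,H[1]-0+x*np.sin(v)+12*np.cos(v))
T=lambda u,v:(270+u/4.5,175+v/4.5); S=lambda u,v:(235+u/3.5,170+v/3.5)
obs=[]
f=lambda *p:(lambda q:p)
L=lambda d,y:(lambda q:(H[0]-d*np.cos(q[3])+12*np.sin(q[3]),y,H[1]+d*np.sin(q[3])+12*np.cos(q[3])))
K=lambda q:(-118-48*np.cos(q[4]),q[5],92+48*np.sin(q[4]))
obs=[("top",L(0,152),T(40,64)),("top",L(0,-152),T(557,33)),("top",L(202,152),T(50,375)),("top",L(202,-152),T(602,342)),
("top",f(-144,150,74),T(77,487)),("top",f(-144,-150,74),T(569,455)),("top",K,T(446,502)),("top",f(-118,0,104),T(322,427)),("top",f(-118,-90,104),T(480,417)),
("side",L(202,152),S(155,32)),("side",L(0,152),S(400,45)),("side",L(0,-152),S(570,365)),("side",L(202,-152),S(308,375)),
("side",f(-144,150,74),S(80,165)),("side",f(-100,-150,0),S(280,533)),("side",K,S(139,389))]
res=lambda q:np.concatenate([proj(n,b2w(q,g(q)))-uv for n,g,uv in obs])
r=least_squares(res,[.5,-.05,0,.35,.1,-60],x_scale=[.1,.1,.1,.1,.1,50],loss="soft_l1")
print(r.x.round(4)); print(res(r.x).reshape(-1,2).round(1).tolist())
json.dump(list(r.x),open("b.json","w"))
togo(r.x,(-65,-25,230)); s,R=state(); print(R.as_matrix().round(3))
# vial, wash, amber on bench in box coordinates
for nm,(u,v),z in [("vial",T(97,520),45),("amber",T(700,185),130),("wash",(248,228),150)]:
    g=least_squares(lambda p:proj("top",b2w(r.x,(p[0],p[1],z)))-(u,v),[0,0],x_scale=100); print(nm,g.x.round(0))
E
```

```text
[ 6.32700e-01 -6.75000e-02  7.57000e-02  4.03100e-01  1.72500e-01
 -6.94231e+01]
[[-1.0, -1.4], [-0.0, -1.4], [-1.0, -0.7], [0.3, -0.9], [-2.5, 0.2], [1.7, 0.3], [0.2, -0.1], [-0.1, -0.0], [-0.5, 0.0], [-0.7, 0.2], [-0.4, 0.4], [1.6, 0.9], [0.3, 1.0], [-1.8, -0.9], [-1.5, 2.4], [-0.5, -0.0]]
shift [-561.2 -586.     1.5] twist -27.87 cur box [-287.2  755.4  230.2] F [-0.4 -0.1 -0.2] t 0.1 op 0.08533867678878455
[[-0.917  0.399 -0.001]
 [ 0.399  0.917 -0.002]
 [-0.    -0.002 -1.   ]]
vial [-164.  134.]
amber [   5. -222.]
wash [  1. 230.]
```

Fit is good to about 2–4 mm. Travelling over the bottles at z 230 with the fingers closing.

```bash
R='{"slide":[-34,-36,0],"twist":0}'; python3 -m handwheel '[{"slide":[-34,-36,0],"twist":0},{"slide":[-34,-36,0],"twist":0},{"slide":[-34,-36,0],"twist":0},{"slide":[-34,-36,0],"twist":0},{"slide":[-34,-36,0],"twist":0},{"slide":[-34,-36,0],"twist":0},{"slide":[-34,-36,0],"twist":0},{"slide":[-34,-36,0],"twist":0}]' 0 30; python3 -m handwheel '[{"slide":[-34,-36,0],"twist":0},{"slide":[-34,-36,0],"twist":0},{"slide":[-34,-36,0],"twist":0},{"slide":[-34,-36,0],"twist":0},{"slide":[-34,-36,0],"twist":0},{"slide":[-34,-36,0],"twist":0},{"slide":[-34,-36,0],"twist":0},{"slide":[-34,-36,0],"twist":0}]'; python3 -c "
from h import *
b=json.load(open('b.json'));togo(b,(-65,-25,230))"
```

```text
time: 0.9
tool_pos: [0.424, 0.2899, 0.2312]
eef_rot: [-0.0, 0.204, 0.979, -0.0]
force: [1.4, 0.4, -0.2]
opening: -0.0001
grasp_force: 0.0
time: 1.7
tool_pos: [0.5583, -0.0825, 0.2311]
eef_rot: [-0.0, 0.204, 0.979, 0.0]
force: [0.4, 0.8, -1.0]
opening: 0.0003
grasp_force: 0.0
shift [-16.4  -9.    1.1] twist -27.87 cur box [-75.3  -9.3 231.1] F [ 0.4  0.8 -1. ] t 1.7 op 0.0003263223139001437
```

```bash
python3 -m handwheel '[{"slide":[-16,-9,0],"twist":0},{"slide":[0,0,5],"twist":-7},{"slide":[0,0,5],"twist":-7},{"slide":[0,0,5],"twist":-7},{"slide":[0,0,10],"twist":-6.9},{"slide":[0,0,12],"twist":0},{"slide":[0,0,12],"twist":0},{"slide":[0,0,12],"twist":0}]'; python3 -m handwheel '[{"slide":[0,0,12],"twist":0},{"slide":[0,0,12],"twist":0},{"slide":[0,0,12],"twist":0},{"slide":[0,0,12],"twist":0},{"slide":[0,0,10],"twist":0},{"slide":[0,0,5],"twist":0},{"slide":[0,0,2],"twist":0},{"slide":[0,0,0],"twist":0}]'; python3 -c "
from h import *
b=json.load(open('b.json'));togo(b,(-65,-25,102))"
```

```text
time: 2.5
tool_pos: [0.569, -0.095, 0.1693]
eef_rot: [-0.0, -0.037, 0.999, 0.0]
force: [-0.6, 0.4, 2.3]
opening: -0.0
grasp_force: 0.9
time: 3.3
tool_pos: [0.5697, -0.0952, 0.1051]
eef_rot: [0.0, -0.038, 0.999, -0.0]
force: [-1.3, 0.8, 0.5]
opening: 0.0
grasp_force: 0.0
shift [ 0.1 -2.1  3.1] twist 0.03 cur box [-64.9 -22.9 105.1] F [-1.3  0.8  0.5] t 3.3 op 3.28909818286526e-06
```

```bash
python3 -m handwheel '[{"slide":[0,0,1],"twist":0},{"slide":[0,0,1],"twist":0},{"slide":[0,0,1],"twist":0},{"slide":[0,0,0],"twist":0},{"slide":[0,0,0],"twist":0},{"slide":[0,0,0],"twist":0}]'; python3 -c "
from h import *
b=json.load(open('b.json'));togo(b,(-65,-25,102))
import cv2
a=ctrl.get_image('side')[200:320,235:355]
cv2.imwrite('pics/c3.png',cv2.resize(a,(600,600),interpolation=2))"
```

```text
time: 3.9
tool_pos: [0.5703, -0.0953, 0.104]
eef_rot: [0.001, -0.038, 0.999, -0.0]
force: [-2.0, 0.5, 9.0]
opening: 0.0002
grasp_force: 4.6
shift [ 0.6 -2.   2. ] twist 0.03 cur box [-64.4 -23.  104. ] F [-2.   0.5  9. ] t 3.9 op 0.00020045426132859267
```

View pics/c3.png

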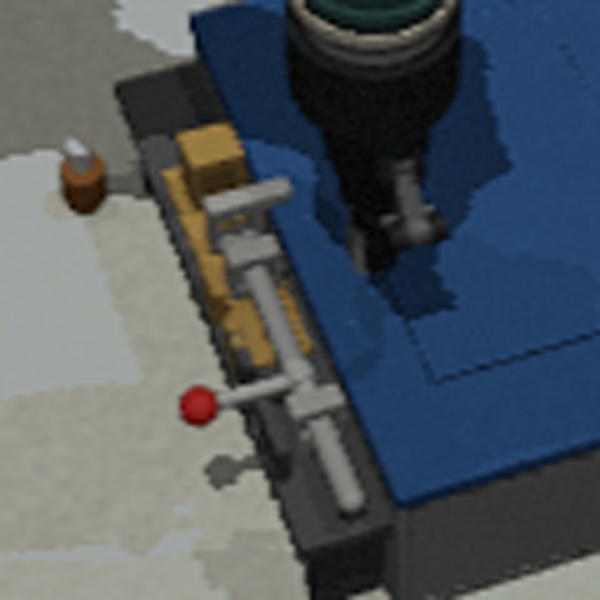

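The lid is shut: it lies flat on the box, the eye hangs over the ledge at about (250,195), and the tool feels 9 N at z 104. Next I'll rise, move over the knob and straddle it.

```bash
python3 -m handwheel '[{"slide":[0,0,-30],"twist":0},{"slide":[10,0,-25],"twist":0},{"slide":[40,-20,0],"twist":0},{"slide":[40,-20,0],"twist":0},{"slide":[12,-6,0],"twist":0},{"slide":[0,0,0],"twist":0},{"slide":[0,0,0],"twist":0}]' 0.55; python3 -c "
from h import *
b=json.load(open('b.json'));togo(b,(-166,-69,74))
import cv2
for n in('top','side'):
    print(n,[proj(n,b2w(b,(-166,-69,92)))])
i=ctrl.get_image('side')[200:320,215:335]
j=ctrl.get_image('top')[225:325,310:410]
cv2.imwrite('pics/c4.png',np.hstack([cv2.resize(i,(400,400),interpolation=2),cv2.resize(j,(400,400),interpolation=2)]))"
```

```text
time: 4.65
tool_pos: [0.4729, -0.1485, 0.1577]
eef_rot: [0.001, -0.038, 0.999, -0.0]
force: [0.2, -0.2, 0.4]
opening: 0.0469
grasp_force: 0.0
shift [ 0.7 -0.3 83.7] twist 0.05 cur box [-165.5  -68.7  157.7] F [ 0.2 -0.2  0.4] t 4.65 op 0.046927863622087056
top [array([368.82449735, 286.7197382 ])]
side [array([274.0367822 , 283.11064253])]
```

View pics/c4.png

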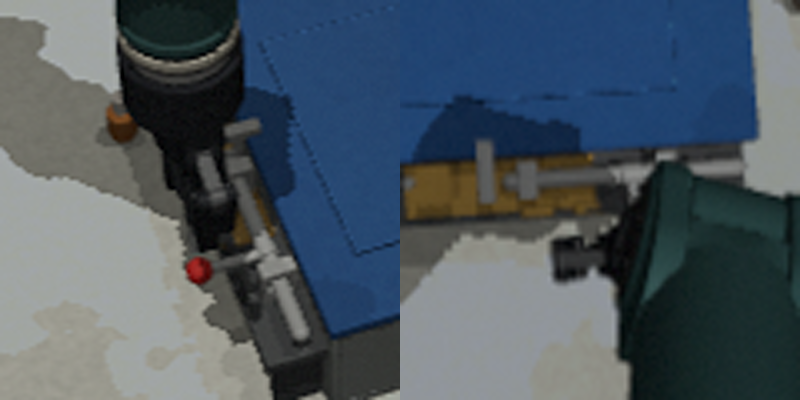

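The knob, at about (199,270) in the left half, agrees with the prediction and sits beneath the fingers. Descending and gripping.

```bash
python3 -m handwheel '[{"slide":[0,0,25],"twist":0},{"slide":[0,0,25],"twist":0},{"slide":[0,0,20],"twist":0},{"slide":[0,0,13],"twist":0},{"slide":[0,0,0],"twist":0}]'; python3 -m handwheel '[{"slide":[0,0,0],"twist":0},{"slide":[0,0,0],"twist":0},{"slide":[0,0,0],"twist":0},{"slide":[0,0,0],"twist":0}]' 0.1 25;  python3 -c "
from h import *
b=json.load(open('b.json'));togo(b,(-166,-69,74))"
```

```text
time: 5.25
tool_pos: [0.4713, -0.1479, 0.0727]
eef_rot: [-0.001, -0.039, 0.999, 0.001]
force: [-0.3, 0.7, -0.2]
opening: 0.047
grasp_force: 0.0
time: 5.65
tool_pos: [0.4721, -0.1488, 0.0751]
eef_rot: [0.001, -0.038, 0.999, -0.0]
force: [0.9, 0.7, -0.4]
opening: 0.0166
grasp_force: 24.5
shift [-0.3 -0.1  1.1] twist 0.04 cur box [-166.3  -68.9   75.1] F [ 0.9  0.7 -0.4] t 5.65 op 0.016612745448906514
```

```bash
python3 -m handwheel '[{"slide":[-0.5,0,-7.2],"twist":0},{"slide":[-1.6,0,-7],"twist":0},{"slide":[-2.7,0,-6.7],"twist":0},{"slide":[-3.6,0,-6.2],"twist":0},{"slide":[-4.5,0,-5.6],"twist":0},{"slide":[0,0,0],"twist":0},{"slide":[0,0,0],"twist":0}]';  python3 -c "
from h import *
b=json.load(open('b.json'));togo(b,(-154,-25,107))
import cv2
i=ctrl.get_image('side')[200:320,215:335]
cv2.imwrite('pics/c5.png',cv2.resize(i,(600,600),interpolation=2))"
```

```text
time: 6.35
tool_pos: [0.4825, -0.1479, 0.1071]
eef_rot: [-0.001, -0.038, 0.999, 0.0]
force: [-2.9, 0.1, 0.2]
opening: 0.0169
grasp_force: 24.6
shift [-1.8 43.8  0.1] twist 0.0 cur box [-155.8  -68.8  107.1] F [-2.9  0.1  0.2] t 6.35 op 0.016905365712169395
```

View pics/c5.png

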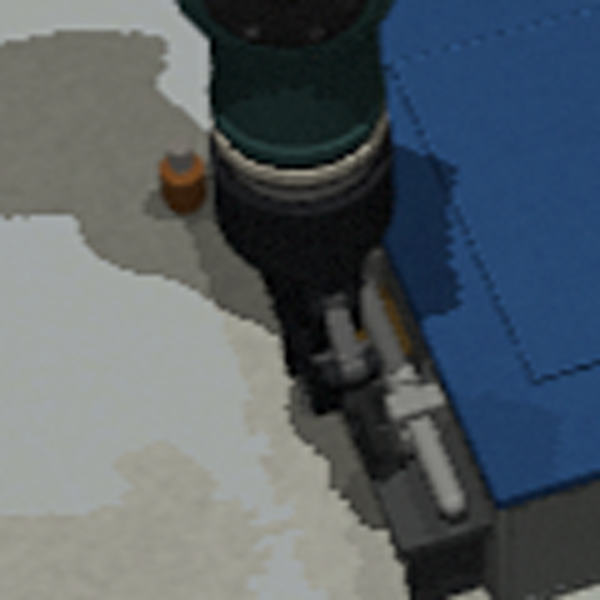

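The knob is in the fingers and raised to about 0.7 rad. Shooting the bolt.

```bash
python3 -m handwheel '[{"slide":[0,5,0],"twist":0},{"slide":[0,6,0],"twist":0},{"slide":[0,6,0],"twist":0},{"slide":[0,6,0],"twist":0},{"slide":[0,6,0],"twist":0},{"slide":[0,6,0],"twist":0},{"slide":[0,2,0],"twist":0}]';  python3 -m handwheel '[{"slide":[0,2,0],"twist":0},{"slide":[0,2,0],"twist":0},{"slide":[0,0,0],"twist":0}]'; python3 -c "
from h import *
b=json.load(open('b.json'));togo(b,(-154,-25,107))"
```

```text
time: 7.1
tool_pos: [0.4795, -0.1104, 0.1068]
eef_rot: [-0.002, -0.038, 0.999, 0.0]
force: [-4.4, -2.3, 2.2]
opening: 0.0168
grasp_force: 24.8
time: 7.4
tool_pos: [0.4792, -0.1068, 0.1067]
eef_rot: [-0.002, -0.038, 0.999, 0.0]
force: [-4.4, -0.9, 1.5]
opening: 0.0168
grasp_force: 24.8
shift [-2.1  2.5 -0.3] twist 0.03 cur box [-156.1  -27.5  106.7] F [-4.4 -0.9  1.5] t 7.4 op 0.01684976345541388
```

Travel is about 41 mm and not home yet. Going on in small steps.

```bash
python3 -m handwheel '[{"slide":[0,1.5,0],"twist":0},{"slide":[0,1.5,0],"twist":0}]'; python3 -m handwheel '[{"slide":[0,1.5,0],"twist":0},{"slide":[0,1.5,0],"twist":0}]';python3 -m handwheel '[{"slide":[0,1.5,0],"twist":0},{"slide":[0,1.5,0],"twist":0}]'; python3 -c "
from h import *
b=json.load(open('b.json'));togo(b,(-154,-25,107))"
```

```text
time: 7.6
tool_pos: [0.479, -0.1042, 0.1067]
eef_rot: [-0.002, -0.038, 0.999, -0.0]
force: [-5.0, -2.5, 2.3]
opening: 0.0168
grasp_force: 24.8
time: 7.8
tool_pos: [0.4787, -0.1012, 0.1067]
eef_rot: [-0.002, -0.038, 0.999, -0.0]
force: [-4.9, -2.5, 2.3]
opening: 0.0169
grasp_force: 24.8
time: 8.0
tool_pos: [0.4787, -0.0999, 0.1068]
eef_rot: [-0.001, -0.037, 0.999, -0.001]
force: [-5.3, -7.6, 0.9]
opening: 0.017
grasp_force: 24.8
shift [-2.  -4.3 -0.2] twist -0.07 cur box [-156.   -20.7  106.8] F [-5.3 -7.6  0.9] t 8.0 op 0.017004783814893638
```

```bash
python3 -m handwheel '[{"slide":[0,1,0],"twist":0},{"slide":[0,1,0],"twist":0},{"slide":[0,0,0],"twist":0}]'; python3 -c "
from h import *
b=json.load(open('b.json'));togo(b,(-154,-25,107))"
```

```text
time: 8.3
tool_pos: [0.4787, -0.0997, 0.1068]
eef_rot: [-0.001, -0.036, 0.999, -0.002]
force: [-4.2, -9.0, 0.6]
opening: 0.0171
grasp_force: 24.9
shift [-2.  -4.5 -0.1] twist -0.17 cur box [-156.   -20.5  106.8] F [-4.2 -9.   0.6] t 8.3 op 0.017064740205398696
```

Fully home: it stays at about 48 mm as the force grows to 9 N. Easing back 1.5 mm and swinging the pull down.

```bash
python3 -m handwheel '[{"slide":[0,-1.5,0],"twist":0},{"slide":[4.5,0,5.6],"twist":0},{"slide":[3.6,0,6.2],"twist":0},{"slide":[2.7,0,6.7],"twist":0},{"slide":[0,0,0],"twist":0}]'; python3 -m handwheel '[{"slide":[1.6,0,7],"twist":0},{"slide":[0.5,0,7.2],"twist":0},{"slide":[0,0,0],"twist":0},{"slide":[0,0,0],"twist":0}]'; python3 -c "
from h import *
b=json.load(open('b.json'));togo(b,(-166,-21,74))"
```

```text
time: 8.8
tool_pos: [0.4707, -0.1006, 0.0883]
eef_rot: [0.002, -0.037, 0.999, -0.001]
force: [-1.4, -6.2, 0.5]
opening: 0.0169
grasp_force: 25.2
time: 9.2
tool_pos: [0.4698, -0.1007, 0.0747]
eef_rot: [0.003, -0.037, 0.999, -0.001]
force: [-1.4, -6.6, 0.8]
opening: 0.0166
grasp_force: 25.8
shift [ 1.  -0.2  0.7] twist -0.07 cur box [-165.   -20.8   74.7] F [-1.4 -6.6  0.8] t 9.2 op 0.016615317585922478
```

The pull is back at its starting level height, so it lies in the home notch. I'll press down a little, release, rise and look.

```bash
python3 -m handwheel '[{"slide":[0,0,1.5],"twist":0},{"slide":[0,0,0],"twist":0}]'; python3 -m handwheel '[{"slide":[0,0,0],"twist":0},{"slide":[0,0,0],"twist":0},{"slide":[0,0,0],"twist":0},{"slide":[0,0,-10],"twist":0},{"slide":[0,0,-25],"twist":0},{"slide":[0,0,-40],"twist":0},{"slide":[30,0,-40],"twist":0},{"slide":[45,0,0],"twist":0}]' 0.55; python3 -m handwheel '[{"slide":[45,0,-30],"twist":0},{"slide":[0,0,0],"twist":0},{"slide":[0,0,0],"twist":0}]'; python3 -c "
from h import *
import cv2
b=json.load(open('b.json'));print(proj('side',b2w(b,(-166,-21,92))),proj('top',b2w(b,(-166,-21,92))))
i=ctrl.get_image('side')[200:320,215:335]
j=ctrl.get_image('top')[225:325,275:375]
cv2.imwrite('pics/c6.png',np.hstack([cv2.resize(i,(400,400),interpolation=2),cv2.resize(j,(400,400),interpolation=2)]))"
```

```text
time: 9.4
tool_pos: [0.4698, -0.1007, 0.074]
eef_rot: [0.003, -0.037, 0.999, -0.001]
force: [-3.3, -4.5, 12.3]
opening: 0.0172
grasp_force: 26.4
time: 10.2
tool_pos: [0.3988, -0.1046, 0.1926]
eef_rot: [0.007, -0.039, 0.999, -0.001]
force: [-0.9, -0.9, 0.1]
opening: 0.0469
grasp_force: 0.0
time: 10.5
tool_pos: [0.3511, -0.1074, 0.2167]
eef_rot: [0.002, -0.038, 0.999, -0.0]
force: [0.1, -0.5, 0.1]
opening: 0.0468
grasp_force: 0.0
[267.69702001 266.83464756] [350.43326626 287.8587199 ]
```

View pics/c6.png

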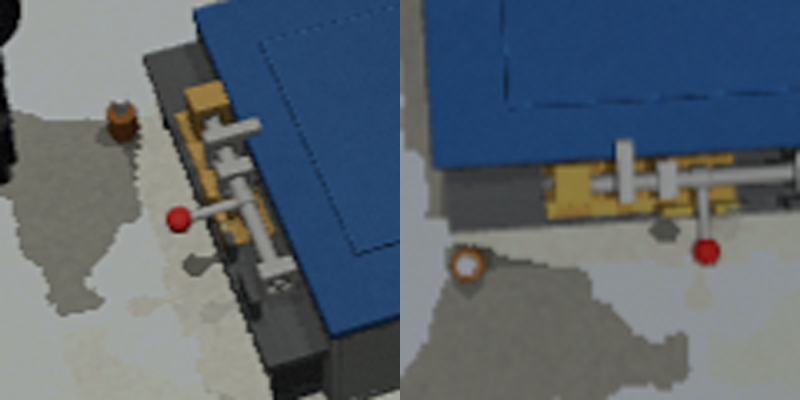

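The bolt is through the eye and in the keeper. The knob at side pixel (268,266) is within about 1 px of the level prediction, the vial is unmoved, and the gripper is clear.

```bash
python3 -c "
from rig import ctrl
print(ctrl.finish_job())"
```

```text
the job is handed in; nothing more can be done
None
```

The box is locked and handed in at about 10.6 s: lid shut, bolt fully home at about 48 mm, pull down in the home notch and released; in the close-ups the vial had not moved, though I took no final picture of the other bottles, and the hand-in gave no verdict.

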